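Free a coral panel and slide it out to overhang for pickup

TASK

Ready the coral panel on the light stage for pickup. First push the red-handled stop lever round, past its stiff middle point, until it snaps fully open; then slide the panel along its guide rails towards the stage's front edge (the end with the green switch) until about a third of its length hangs over that edge, lying flat and at rest. Do not touch the coral, do not lift the panel off the deck, and leave the petri dishes, timer and tweezers where they are.

Things in the scene. Friction and masses are not known exactly. Their poses are not given: they have to be found in the camera images.
- stage: Low light stage fixed to the bench: grey box, aluminium top with white window, 180 mm long (its x), 134 wide (y), deck 45 mm above the bench. Origin: centre of underside. The -x end is the front (dimmer knob, green switch, lever), +x the rear; both ends of the deck are open. Two dark guide rails along x, inner faces at y = +-44 mm, 8 wide, 7 high; the -y rail ends 36 mm short of the front.
- stage_edge (a point): Middle of the stage's front edge at deck height; axes as the stage's, so -x points out over the edge.
- stop_lever (a joint): Lever angle about a vertical pivot, counter-clockwise from above, 0 to 1.57 rad. 0 (closed): red-tipped stop arm lies across the channel's front (to +y), blocking the panel; handle points to the front, 30 deg out to -y. 1.57 (open): arm points forward (-x), clear of the panel. An over-centre spring resists with 8 N at the handle; let go before 0.8 rad it springs back, beyond it snaps open.
- lever_pivot (a point): On the lever's pivot axis, 1.5 mm above the deck, fixed to the stage (70 mm ahead of its centre to -x, 56 mm to -y); axes as the stage's.
- lever_grip (a point): Centre of the lever's upright red round handle, 45 mm from the pivot, beyond the stage's front right corner. Handle 16 to 23 mm wide, from 13 to 51 mm above the deck (point 31 mm above); the flat arm below it is 3 to 10 mm above the deck. To open, it moves out to the stage's -y side and then to the rear. A microscope stands some 10 cm off, to the right and rear of it: stay on its front side.
- panel: Loose flat dark plastic panel, 130 mm long (x), 84 mm wide (y), 8 mm thick, about 0.15 kg, lying on the deck between the rails with 4 mm total side play. Origin: centre of its underside; its -x end leads to the stage's front. Its upper face stands 1 mm above the rails.
- panel_front (a point): Middle of the panel's front (-x) end, at its underside.
- panel_rear (a point): Middle of the panel's rear (+x) end, at half thickness; the place to push it.
- coral: Pale branching coral fixed on the middle of the panel, about 63 x 54 mm and 28 mm high; at least 28 mm of bare panel at either end. Origin: centre of its underside. Not to be touched.
- sand_dish: Clear petri dish with sand, 90 mm across, 15 mm high, loose bystander. Origin: centre of its underside.
- timer: Cream countdown timer, 64 x 68 x 18 mm, loose bystander. Origin: centre of its underside.
- tweezers: Steel tweezers lying flat, 124 x 12 x 9 mm, loose bystander. Origin: centre of the underside.

How it is judged:
On the way, in this order (a step that is already met when the one before it is completed fails the run):
1. the stop lever is fully open, the panel not yet over the edge (value of joint stop_lever above 1.4 rad and x of panel_front in the frame of stage_edge above 0 m), for 0.2 s.
2. the panel overhangs the front edge by 30 to 56 mm (x of panel_front in the frame of stage_edge between -0.056 and -0.03 m), for 0.2 s.
At the end, for the whole second after the job is handed in: The lever is fully open (over 1.4 rad); the panel lies flat on the deck between the rails (within 3 mm of deck height, tilt under 0.05 rad, within 6 mm of the middle and 0.1 rad of the stage's direction), its front end 30 to 56 mm past the stage's front edge, at rest (all of step 2 and value of joint stop_lever above 1.4 rad and y of panel in the frame of stage_edge between -0.006 and 0.006 m and z of panel in the frame of stage_edge between -0.003 and 0.003 m and angle between panel's own z axis and vertical below 0.05 rad and angle between the x axis of panel and the x axis of stage, either way round below 0.1 rad and linear speed of panel below 0.01 m/s); the robot touches nothing.
It fails at once if the robot touches the coral (contact force between coral and the arm above 0.5 N or contact force between coral and the fingers above 0.5 N).
It fails at once if the panel is lifted more than 12 mm off the deck or falls off it (z of panel in the frame of stage_edge above 0.012 m or z of panel in the frame of stage_edge below -0.02 m).
It fails at once if the sand dish, the timer or the tweezers is moved by more than 20 mm (distance of any of sand_dish, timer, tweezers from where it was at the start of the episode above 0.02 m).
It also fails if it takes over 40 s, if anything falls off the work surface, if the arm or the gripper's body presses on something with over 40 N, if the wrist force passes 120 N, or if a joint passes its speed limit or range.

ROBOT

A 6-joint arm with a two-finger parallel gripper is mounted at the origin on a cart in front of the work surface, level with it; the furniture and walls round the work are solid. World frame = base frame: x ahead of the robot, y to its left, z up, the work surface at z = 0. Lengths are in m, angles in rad, forces in N, time in s.
With the tool pointing down it reaches from about 0.3 to 0.875 m from the base axis. Payload 4.2 kg.
Tool frame: the origin (TCP) lies at the very end of the fingers, on their centre line; the grasp point (between the pads) lies 19 mm behind it; z points along the fingers, y is the line along which they close (so a half turn about z gives the same grasp; the last joint's range is limited). The gripper opens to 85 mm and grips with 20 to 120 N. Pads are 22 mm wide; open, the fingers measure 114 mm over their backs; the gripper's body (76 mm by 85 mm) begins 54 mm behind the grasp point. The pads swing forward as they close: fully open they stand 13 mm farther back than shut.
Start: joints at [1.246, 0.32, 1.565, -0, 1.257, -0.02], TCP at [0.173, 0.549, 0.192] pointing down, gripper open.
Joint ranges: [-3.11, 3.11], [-0.84, 2.01], [0.21, 2.61], [-1.34, 4.49], [0.05, 2.63], [-2.56, 2.56]. Speed limits (rad/s): [2.57, 2.57, 3.14, 3.14, 3.14, 3.14].

INTERFACE

Orientations are given as [roll, pitch, yaw] about the fixed x, y, z axes, in that order (R = Rz(yaw) Ry(pitch) Rx(roll)).
In Python, from workcell import * gives the robot as it stands. The module is installed in compiled form; this text tells all that it offers.
- The arm moves only by the tool step_arm, never from a script. Its argument "moves" is a list of rows, each a list of 3 entries, a list of its own where there are three numbers: the closure in counts, from 0 (fully open) to 255 (shut), then the shift along the tool's x, y, z in cm, then the turn about the tool's z in degrees. In form: [[gripper, [tx, ty, tz], twist], ...]. A call has 1 to 5 rows; each row shifts and turns the commanded pose from where the row before left it, along the tool's axes as they then stand; what a row does not reach is not made up. A row lasts 1/12 s, in which the tool goes at most 41.7 mm and 7.16 degrees, less where a joint would pass 70% of its speed; a pose out of reach is approached as far as the arm can. A call with a gripper value outside its range is refused whole. The fingers move at their own pace and stop on an object; the grip force is fixed at half the most. Time passes only in rows, so rows that do not move let the fingers close. It gives the time, the measured TCP pose, the force, the opening and the grip force at its end, in the units of the state.
- state(): the state, without advancing time (a new reading comes with each control period).
- read_camera(name): name is "side" or "top" or "wrist"; returns (picture, depth): 420x560x3 uint8, red, green, blue; 420x560 float32, m along the optical axis (not along the pixel's ray), 0 where there is no reading.
- camera_params(name): a dict with "mtx" (3x3 intrinsics, pixels), "xyz" and "attitude" of the camera in the world. Camera axes: x right, y up, looking along -z (the intrinsics and any distortion apply to the point x, -y, -z); pixel columns grow to the right and rows downward; lengths in m; the calibration is good to about 2 mm. A picture is of the moment at which its call begins: read the wrist's pose just before it. camera_params takes no time and is no camera call; for the wrist camera it gives the pose at the moment of the call.
- job_done(): hands the job in; it is judged then, once.
Trained networks look in the newest picture that a camera, given by its name, has taken for a name from the list of things; names that differ only in an ending like _2 or _b are one class to them, and where a whole thing is asked for, a point or a joint stands for the part that bears it (a point fixed in the world has none). Each returns a list of dicts, best first, with "p" (0 to 1); they miss things now and then, are a little off and sometimes report something else, mostly with a low value. They report only what shows in the picture. A call takes as long as a camera call.
- look_for(name, camera): "box" ([left, top, width, height] in pixels, round what is visible of it).
- silhouettes(name, camera): "pixels" (420x560 bool, what is visible of it) and "box" ([left, top, width, height] in pixels, round what is visible of it).
The state is a dict: "t": time; "joint_positions": joint angles; "joint_velocities": joint speeds; "effort": joint torques, N m; "tcp_pos": TCP position; "orientation": TCP orientation; "wrist_force": force on the tool from outside, world axes, zero at the start; "wrist_torque": the same for the moment, N m; "grip_width": opening from 0.0 (shut) to 1.0 (fully open); "finger_force": force on a finger pad.
Only numpy, scipy, OpenCV 4.12 (cv2) and the standard library are available. Lean on these libraries where they do the work, as an engineer would, in place of code of your own. Each camera call takes 0.05 s, during which the arm holds its last target. There are 200 camera calls.

## Working session

There is one attempt and no reset: what is moved stays moved. The work goes in short steps, Python scripts to look and compute and a tool call to move; the robot and the scene stay as the last step left them, time stands still between calls to the robot, and variables do not carry over. Pictures are saved under pics/ and viewed, at most 10 in all, crops included, and the job is handed in when it is done.

Besides the shell and the picture viewer there is one more tool, called by a JSON object that holds its "api" and its "payload". step_arm: Moves the arm, as the interface text tells. Its arguments: {"type":"object","properties":{"moves":{"type":"array","items":{"type":"array"}}},"required":["moves"]}

```bash
mkdir -p pics
cat > h.py <<'E'
from workcell import *
import numpy as np, cv2
from scipy.spatial.transform import Rotation as R
def cam(n):
    c=camera_params(n); return np.array(c["mtx"]),np.array(c["xyz"]),c
def pts(n,mask,d,c):
    K=np.array(c["mtx"]); v,u=np.nonzero(mask&(d>0)); z=d[v,u]
    p=np.stack([(u-K[0,2])/K[0,0]*z,-(v-K[1,2])/K[1,1]*z,-z],1)
    a=np.array(c["attitude"]); M=a if a.shape==(3,3) else R.from_euler("xyz",a).as_matrix()
    return p@M.T+np.array(c["xyz"])
E
python3 - <<'E'
from h import *
s=state(); print(s["t"],s["tcp_pos"],s["orientation"],s["wrist_force"])
for n in("top","side"):
    c=camera_params(n); print(n,c)
    im,d=read_camera(n); cv2.imwrite(f"pics/{n}0.png",im[:,:,::-1])
    for o in("stage","stop_lever","panel","coral","sand_dish","timer","tweezers"):
        r=silhouettes(o,n)
        for q in r[:1]:
            P=pts(n,q["pixels"],d,c); print(o,round(q["p"],2),q["box"],len(P),np.round(np.median(P,0),3) if len(P) else "",np.round(P.min(0),3),np.round(P.max(0),3))
print(state()["t"])
E
```

```text
0.0 [0.17237657 0.54796205 0.19065821] [-3.13977466e+00 -3.21316788e-05  2.83680078e+00] [-0.37006425  0.10034833 -0.2358345 ]
top {'mtx': array([[425.95445334,   0.        , 278.70301336],
       [  0.        , 425.95445334, 214.77941592],
       [  0.        ,   0.        ,   1.        ]]), 'xyz': array([0.21477787, 0.08013958, 1.1391424 ]), 'attitude': array([ 2.37384230e-01, -1.31622313e-03, -1.54383934e+00])}
stop_lever 0.45 [205.5, 221.3, 33.1, 13.8] 175 [0.437 0.232 0.056] [0.418 0.186 0.041] [0.457 0.274 0.098]
panel 0.85 [167.7, 184.1, 46.3, 53.3] 1543 [0.485 0.32  0.053] [0.413 0.257 0.042] [0.562 0.386 0.082]
coral 0.75 [175.4, 198.9, 26.0, 20.5] 272 [0.484 0.321 0.067] [0.457 0.29  0.051] [0.523 0.356 0.082]
sand_dish 0.89 [292.5, 229.3, 34.7, 30.6] 816 [0.415 0.005 0.003] [ 0.37  -0.039 -0.005] [0.456 0.046 0.019]
timer 0.79 [347.6, 240.0, 30.9, 27.4] 579 [ 0.387 -0.143  0.015] [ 0.351 -0.181  0.007] [ 0.424 -0.104  0.021]
tweezers 0.62 [292.6, 225.2, 34.3, 34.3] 870 [0.416 0.007 0.003] [ 0.371 -0.038 -0.006] [0.46  0.049 0.019]
side {'mtx': array([[535.45933324,   0.   
[... 192 characters left out ...]
 array([ 0.91241324, -0.00475177, -0.51552457])}
stage 0.59 [208.2, 158.5, 75.9, 57.0] 1795 [0.438 0.278 0.045] [ 0.371  0.181 -0.004] [0.62  0.49  0.099]
stop_lever 0.48 [235.9, 188.9, 15.0, 17.7] 120 [0.426 0.19  0.08 ] [0.417 0.181 0.049] [0.446 0.27  0.099]
coral 0.54 [237.3, 168.9, 22.7, 14.0] 186 [0.482 0.315 0.068] [0.455 0.286 0.051] [0.514 0.376 0.084]
sand_dish 0.56 [264.1, 253.7, 32.4, 26.1] 782 [0.413 0.002 0.005] [ 0.369 -0.043 -0.001] [0.461 0.056 0.02 ]
timer 0.87 [283.5, 296.3, 43.1, 32.2] 782 [ 0.383 -0.152  0.017] [ 0.347 -0.189 -0.001] [ 0.428 -0.107  0.023]
tweezers 0.54 [289.9, 329.0, 46.6, 7.7] 198 [ 0.376 -0.201  0.006] [ 0.331 -0.219 -0.002] [ 0.421 -0.185  0.013]
0.8
```

Run:
```python
import cv2,numpy as np
a=cv2.resize(cv2.imread("pics/top0.png")[140:300,120:400],None,fx=2.8,fy=2.8,interpolation=3)[:, :784]
cv2.imwrite("pics/a.png",a)
b=cv2.resize(cv2.imread("pics/side0.png")[110:260,150:350],None,fx=4,fy=4,interpolation=3)
cv2.imwrite("pics/b.png",b)
```

```text
(no output)
```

View pics/a.png

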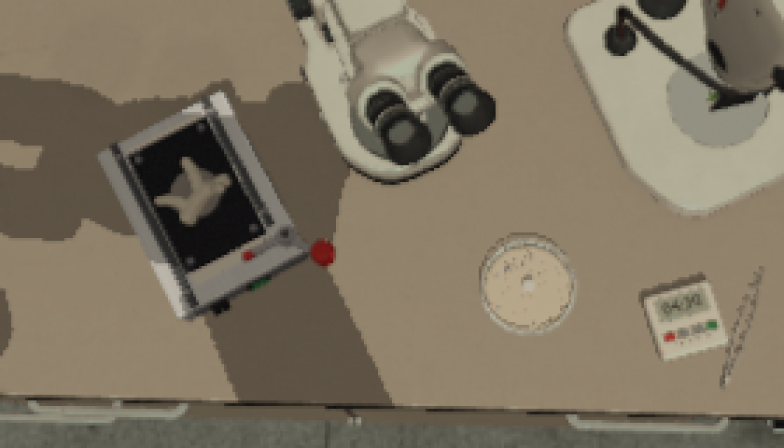

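View pics/b.png

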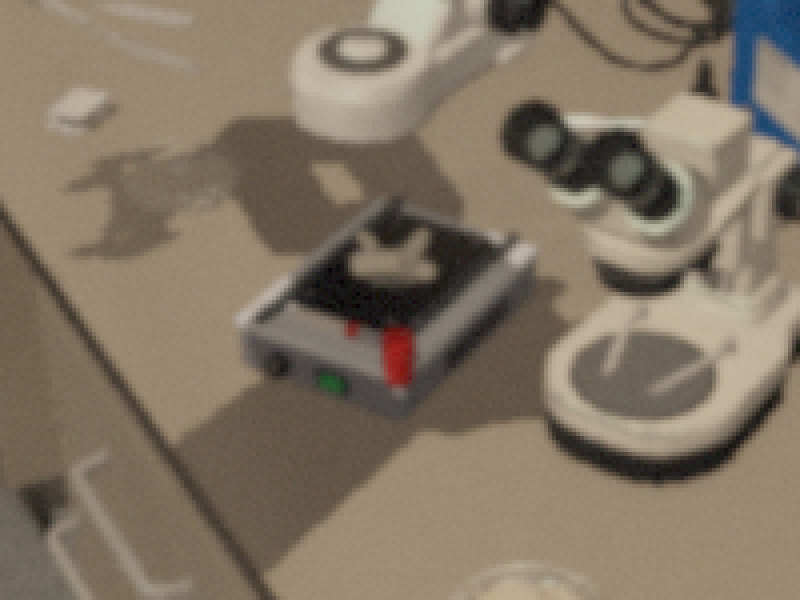

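The top crop shows the stage corners at about (185,320) front-left, (307,250) front-right, (225,93) rear-right and (100,155) rear-left. The red handle is at (322,252) and the stop tip at (247,256). The side crop agrees: lever closed, microscope to the right and rear.

```bash
cat >> h.py <<'E'
def fitstage(n,im,d,c,ctr,zr=(0.038,0.062),r=0.17):
    P=pts(n,np.ones(d.shape,bool),d,c); k=(np.hypot(*(P[:,:2]-ctr).T)<r)&(P[:,2]>zr[0])&(P[:,2]<zr[1])
    return P[k]
def ray(uv,c,z):
    K=np.array(c["mtx"]); M=R.from_euler("xyz",c["attitude"]).as_matrix()
    q=M@np.array([(uv[0]-K[0,2])/K[0,0],-(uv[1]-K[1,2])/K[1,1],-1]); o=np.array(c["xyz"]); return o+q*(z-o[2])/q[2]
def tool_move(dx,yaw=None):
    "world shift -> tool axes cm"
    s=state(); M=R.from_euler("xyz",s["orientation"]).as_matrix(); return np.round(M.T@np.array(dx)*100,2)
E
python3 - <<'E'
from h import *
c=camera_params("top")
for q in [(185,320),(307,250),(225,93),(100,155)]: print(np.round(ray((q[0]/2.8+120,q[1]/2.8+140),c,0.045),3))
print("grip",ray((322/2.8+120,252/2.8+140),c,0.096))
im,d=read_camera("top")
P=fitstage("top",im,d,c,np.array([.478,.3]))
print(cv2.minAreaRect(P[:,:2].astype(np.float32)*1000))
cw=camera_params("wrist"); s=state(); M=R.from_euler("xyz",s["orientation"]).as_matrix()
print("cam in tool",M.T@(np.array(cw["xyz"])-s["tcp_pos"]),(M.T@R.from_euler("xyz",cw["attitude"]).as_matrix()).round(2), cw["mtx"][0])
print(M.round(3), tool_move([.478-.172,.3-.548,.1]))
E
```

```text
[0.368 0.322 0.045]
[0.437 0.213 0.045]
[0.589 0.301 0.045]
[0.524 0.416 0.045]
grip [0.42503197 0.19363089 0.096     ]
((507.36749267578125, 269.3678283691406), (187.79364013671875, 244.38729858398438), 30.419391632080078)
cam in tool [ 0.06795146 -0.00091341 -0.18299316] [[-0.    0.96  0.27]
 [ 1.    0.    0.  ]
 [ 0.    0.27 -0.96]] [358.55215489   0.         278.08939183]
[[-0.954  0.3    0.   ]
 [ 0.3    0.954  0.   ]
 [-0.     0.    -1.   ]] [-36.63 -14.47 -10.  ]
```

{"api": "step_arm", "payload": {"moves": [[255,[-2.9,-2.4,0],0],[255,[-2.9,-2.4,0],0],[255,[-2.9,-2.4,0],0],[255,[-2.9,-2.4,0],0],[255,[-2.9,-2.4,0],0]]}}

```text
t: 1.27
tcp_pos: [0.2754, 0.3891, 0.1916]
orientation: [3.141, 0.0, 2.838]
wrist_force: [1.3, 0.5, -0.3]
grip_width: 0.296
finger_force: 0.0
```

{"api": "step_arm", "payload": {"moves": [[255,[-2.9,-2.4,0],0],[255,[-2.9,-2.4,0],0],[255,[-2.9,-2.4,0],0],[255,[-2.9,-2.4,0],0],[255,[-2.9,-2.4,0],0]]}}

```text
t: 1.68
tcp_pos: [0.3778, 0.2309, 0.1918]
orientation: [3.141, 0.001, 2.837]
wrist_force: [1.6, 0.2, 0.2]
grip_width: -0.001
finger_force: 0.0
```

{"api": "step_arm", "payload": {"moves": [[255,[-2.9,-2.4,0],0],[255,[0,0,0],0],[255,[0,0,0],0],[255,[0,0,0],0]]}}

```text
t: 2.02
tcp_pos: [0.3975, 0.2011, 0.1915]
orientation: [3.141, -0.0, 2.836]
wrist_force: [1.1, 1.0, -0.2]
grip_width: 0.005
finger_force: 0.0
```

Run:
```python
from h import *
s=state(); print(s["t"],s["tcp_pos"],s["orientation"])
c=camera_params("wrist"); im,d=read_camera("wrist"); cv2.imwrite("pics/w1.png",im[:,:,::-1])
for o in("stop_lever","lever_grip","panel","coral","stage"):
    for q in silhouettes(o,"wrist")[:1]:
        P=pts("wrist",q["pixels"],d,c); print(o,round(q["p"],2),q["box"],len(P),np.round(np.median(P,0),3) if len(P) else "",np.round(P.min(0),3),np.round(P.max(0),3))
        if o in("stop_lever","lever_grip"):
            hi=P[P[:,2]>.085]; print("handle",hi.mean(0),len(hi))
        if o=="panel": 
            k=abs(P[:,2]-.053)<.004; print(cv2.minAreaRect(P[k,:2].astype(np.float32)*1000))
```

```text
2.0167 [0.39748425 0.20109735 0.19154784] [ 3.14110881e+00 -4.19069345e-04  2.83589844e+00]
stop_lever 0.76 [273.7, 196.3, 90.4, 47.9] 1560 [0.434 0.216 0.058] [ 0.417  0.184 -0.001] [0.458 0.273 0.098]
handle [0.42578228 0.19501435 0.09432539] 555
lever_grip 0.82 [270.6, 193.4, 95.5, 53.0] 1540 [0.434 0.217 0.058] [ 0.417  0.172 -0.001] [0.458 0.273 0.098]
handle [0.42557402 0.19495812 0.09430798] 545
panel 0.97 [347.6, 162.2, 157.4, 147.9] 11403 [0.479 0.318 0.054] [0.411 0.253 0.045] [0.57  0.388 0.082]
((488.2144775390625, 320.53759765625), (131.5926055908203, 83.88290405273438), 30.22194480895996)
coral 0.92 [398.6, 205.9, 71.8, 66.4] 1868 [0.48  0.318 0.069] [0.455 0.287 0.052] [0.525 0.354 0.082]
stage 0.68 [271.7, 117.7, 260.8, 211.0] 15178 [0.441 0.299 0.046] [ 0.371  0.172 -0.002] [0.627 0.434 0.291]
```

View pics/w1.png

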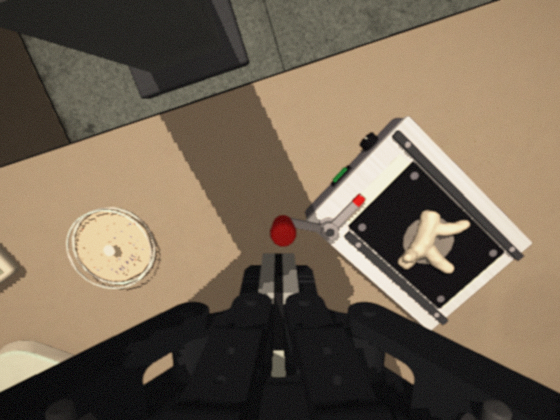

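Image: red handle at (283,231), lever pivot at (328,230), stop tip at (359,200), panel centre near (428,240), fingertips at (278,260). Descending in front of the handle.

{"api": "step_arm", "payload": {"moves": [[255,[0.8,0,3.1],0],[255,[0,0,3.1],0],[255,[0,0,3.1],0],[255,[0,0,3.2],0],[255,[0,0,0],0]]}}

```text
t: 2.73
tcp_pos: [0.3855, 0.2018, 0.062]
orientation: [-3.134, -0.008, 2.838]
wrist_force: [0.1, -0.4, -0.9]
grip_width: 0.001
finger_force: 0.0
```

{"api": "step_arm", "payload": {"moves": [[255,[-1.9,0.3,0],0],[255,[-1.2,0.1,0],0],[255,[-1.1,0.0,0],0],[255,[-0.7,0.35,0],0],[255,[-0.7,0.35,0],0]]}}

```text
t: 3.15
tcp_pos: [0.448, 0.1972, 0.0675]
orientation: [3.14, 0.001, 2.836]
wrist_force: [0.4, -0.1, -0.4]
grip_width: -0.001
finger_force: 0.0
```

{"api": "step_arm", "payload": {"moves": [[255,[-0.5,0.4,0],0],[255,[-0.4,0.4,0],0],[255,[0,0,0],0],[255,[0,0,0],0]]}}

```text
t: 3.48
tcp_pos: [0.4576, 0.2022, 0.0665]
orientation: [-3.141, -0.0, 2.837]
wrist_force: [0.3, 0.6, 0.1]
grip_width: -0.004
finger_force: 0.0
```

```bash
cat > lev.py <<'E'
from h import *
s=state(); print(s["t"],s["tcp_pos"],s["orientation"],s["wrist_force"])
c=camera_params("side"); im,d=read_camera("side")
for q in look_for("stop_lever","side")[:2]: print(q)
h=cv2.cvtColor(im,cv2.COLOR_RGB2HSV); m=((h[...,0]<8)|(h[...,0]>172))&(h[...,1]>150)&(h[...,2]>60)
P=pts("side",m,d,c); k=(abs(P[:,0]-.45)<.09)&(abs(P[:,1]-.22)<.09); P=P[k]; print(len(P)); hi=P[P[:,2]>.065]; lo=P[P[:,2]<=.062]
print(np.median(hi,0) if len(hi) else "",np.median(lo,0) if len(lo) else "")
E
python3 lev.py
```

```text
3.4833 [0.45755064 0.20217651 0.06646909] [-3.14144623e+00 -4.29549278e-04  2.83705343e+00] [0.29308611 0.56054479 0.09787034]
{'box': [237.0, 190.8, 16.5, 14.9], 'p': 0.43}
89
[0.42540641 0.18733083 0.08771165] [0.42996545 0.26707098 0.05594139]
```

Run:
```python
from h import *
im,d=read_camera("wrist"); a=im[:,:,::-1]
im2,_=read_camera("side"); b=cv2.resize(im2[150:250,200:300,::-1],(420,420),interpolation=2)
cv2.imwrite("pics/w2.png",cv2.resize(np.hstack([a[:,100:460],b]),(780,420)))
```

```text
(no output)
```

View pics/w2.png

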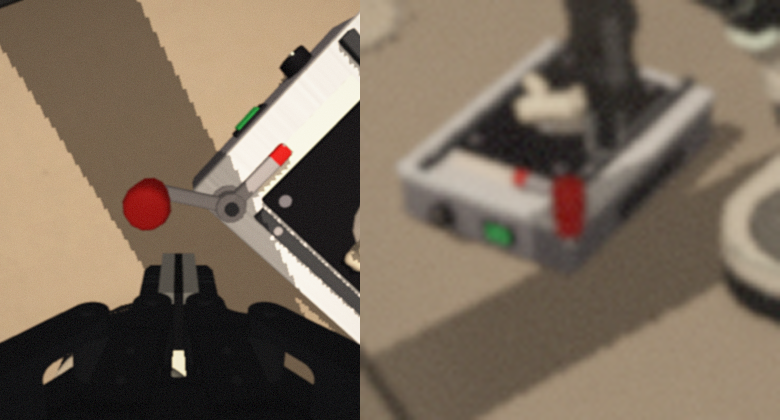

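The fingers slipped off the handle, which is back closed at (147,203) left, with the fingers at (178,260). I'll grip the handle instead, with the tool's y along its motion.

{"api": "step_arm", "payload": {"moves": [[255,[0,0,-4],0],[120,[0,0,-4.1],0],[120,[0,0,0],7.1],[120,[0,0,0],7.1],[120,[0,0,0],7.1]]}}

```text
t: 4.1
tcp_pos: [0.4577, 0.2021, 0.1485]
orientation: [3.14, 0.001, 2.459]
wrist_force: [-0.2, -0.4, -1.2]
grip_width: 0.526
finger_force: 0.0
```

{"api": "step_arm", "payload": {"moves": [[120,[0,0,0],7.1],[120,[0,0,0],7.1],[120,[0,0,0],7.1],[120,[0,0,0],7.1],[120,[0,0,0],7.1]]}}

```text
t: 4.52
tcp_pos: [0.4573, 0.2018, 0.1475]
orientation: [-3.141, -0.0, 1.839]
wrist_force: [-0.8, 0.4, 0.4]
grip_width: 0.531
finger_force: 0.0
```

{"api": "step_arm", "payload": {"moves": [[120,[0,0,0],7.1],[120,[0,0,0],7.1],[120,[-0.9,-3.1,0],0],[120,[0,0,0],0],[120,[0,0,0],0]]}}

```text
t: 4.93
tcp_pos: [0.4255, 0.1917, 0.1475]
orientation: [-3.141, 0.0, 1.598]
wrist_force: [-0.1, 0.9, -0.2]
grip_width: 0.528
finger_force: 0.0
```

```bash
cat > w.py <<'E'
from h import *
s=state(); print(s["t"],s["tcp_pos"],s["orientation"],s["grip_width"],s["joint_positions"])
c=camera_params("wrist"); im,d=read_camera("wrist"); 
h=cv2.cvtColor(im,cv2.COLOR_RGB2HSV); m=((h[...,0]<8)|(h[...,0]>172))&(h[...,1]>150)&(h[...,2]>60)
P=pts("wrist",m,d,c); k=(abs(P[:,0]-.45)<.09)&(abs(P[:,1]-.22)<.09); P=P[k]
for zz in((.09,.1),(.05,.06)):
    q=P[(P[:,2]>zz[0])&(P[:,2]<zz[1])]
    if len(q): print(len(q),np.median(q,0),q.min(0),q.max(0))
for q in silhouettes("panel","wrist")[:1]:
    P=pts("wrist",q["pixels"],d,c); k=abs(P[:,2]-.053)<.004; print("panel",cv2.minAreaRect(P[k,:2].astype(np.float32)*1000))
E
python3 w.py
```

```text
4.9333 [0.42548437 0.19166124 0.1474879 ] [-3.14084781e+00  2.14507990e-04  1.59812117e+00] 0.5283947055187181 [3.98531919e-01 1.85922969e-01 1.86878307e+00 7.93716113e-05
 1.08765853e+00 3.71170251e-01]
756 [0.42786078 0.19605188 0.09552211] [0.41758182 0.18432285 0.09002687] [0.43834741 0.20557592 0.09834367]
124 [0.4305106  0.26732944 0.05623713] [0.42619121 0.26244835 0.05415254] [0.43508752 0.27166052 0.05784156]
panel ((488.2358093261719, 320.37115478515625), (130.41680908203125, 84.14248657226562), 30.273523330688477)
```

{"api": "step_arm", "payload": {"moves": [[120,[0.2,0.2,2.8],0],[120,[0,0,2.8],0],[120,[0,0,2.9],0],[255,[0,0,0],0],[255,[0,0,0],0]]}}

```text
t: 5.45
tcp_pos: [0.4287, 0.1941, 0.0619]
orientation: [-3.139, 0.001, 1.598]
wrist_force: [0.3, -0.6, -1.0]
grip_width: 0.258
finger_force: 0.0
```

{"api": "step_arm", "payload": {"moves": [[255,[0,0,0],0],[255,[0,0,0],0],[255,[0,0,0],0],[255,[0,0,0],0]]}}

```text
t: 5.78
tcp_pos: [0.4298, 0.1946, 0.0638]
orientation: [3.139, -0.001, 1.598]
wrist_force: [-0.2, 0.1, -0.0]
grip_width: -0.002
finger_force: 0.0
```

```bash
python3 w.py
python3 - <<'E'
from h import *
im,d=read_camera("wrist"); a=im[:,:,::-1]
im2,_=read_camera("side"); b=cv2.resize(im2[150:250,200:300,::-1],(420,420),interpolation=2)
cv2.imwrite("pics/w3.png",cv2.resize(np.hstack([a[:,100:460],b]),(780,420)))
E
```

```text
5.7833 [0.42983106 0.19459556 0.06376645] [ 3.13899772e+00 -1.11348439e-03  1.59759789e+00] -0.0017475933939367708 [4.00675174e-01 2.85160426e-01 1.98043982e+00 1.15907562e-04
 8.73170059e-01 3.73800725e-01]
728 [0.42744756 0.20126808 0.09443242] [0.41685605 0.19184754 0.09001832] [0.43889115 0.20603402 0.09744844]
274 [0.43033289 0.26753196 0.05618714] [0.42569864 0.26223478 0.05412074] [0.43547853 0.27245276 0.05809808]
panel ((490.43536376953125, 283.8894958496094), (144.95013427734375, 61.899452209472656), 1.3414500951766968)
```

View pics/w3.png

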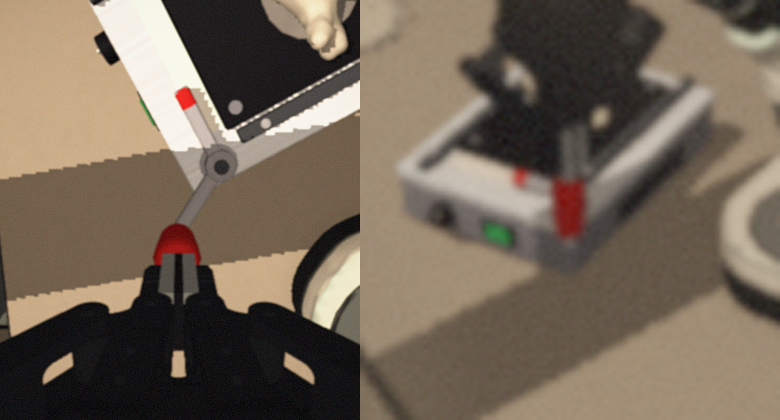

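Run:
```python
from h import *
c=camera_params("side"); im,d=read_camera("side")
for v in range(174,210,2):
    m=np.zeros(d.shape,bool); m[v,250]=1
    p=pts("side",m,d,c); print(v,im[v,250],p.round(3))
c=camera_params("wrist"); im,d=read_camera("wrist")
print()
for v in range(225,300,6):
  for u in (270,278):
    m=np.zeros(d.shape,bool); m[v,u]=1
    p=pts("wrist",m,d,c); print(v,u,im[v,u],p.round(3))
```

```text
174 [33 34 29] [[0.432 0.191 0.154]]
176 [37 34 36] [[0.43  0.188 0.151]]
178 [37 33 28] [[0.43  0.189 0.145]]
180 [60 55 49] [[0.427 0.182 0.144]]
182 [83 77 69] [[0.426 0.181 0.139]]
184 [90 85 78] [[0.428 0.186 0.129]]
186 [88 84 77] [[0.427 0.184 0.125]]
188 [88 81 77] [[0.426 0.184 0.119]]
190 [96 92 83] [[0.428 0.186 0.111]]
192 [100  79  70] [[0.425 0.182 0.108]]
194 [125  42  38] [[0.429 0.191 0.095]]
196 [130  30  27] [[0.426 0.185 0.094]]
198 [127  31  30] [[0.426 0.185 0.088]]
200 [124  29  24] [[0.426 0.185 0.082]]
202 [125  32  28] [[0.427 0.188 0.073]]
204 [120  27  23] [[0.425 0.184 0.07 ]]
206 [107  60  54] [[0.425 0.186 0.063]]
208 [97 87 84] [[0.429 0.193 0.05 ]]

225 270 [100  47  38] [[0.424 0.203 0.066]]
225 278 [94  8  3] [[0.428 0.204 0.07 ]]
231 270 [97 13 14] [[0.424 0.204 0.078]]
231 278 [100  14  14] [[0.428 0.205 0.082]]
237 270 [106  12  10] [[0.424 0.205 0.09 ]]
237 278 [109  12  11] [[0.428 0.206 0.092]]
243 270 [133  20  19] [[0.425 0.204 0.095]]
243 278 [147  22  21] [[0.428 0.204 0.095]]
249 270 [158  24  24] [[0.425 0.201 0.095]]
249 278 [158  23  19] [[0.428 0.202 0.096]]
255 270 [88 84 78] [[0.425 0.204 0.109]]
255 278 [15 18 14] [[0.428 0.204 0.109]]
261 270 [83 77 70] [[0.425 0.204 0.115]]
261 278 [14 11  9] [[0.428 0.204 0.116]]
267 270 [85 81 75] [[0.425 0.204 0.121]]
267 278 [7 1 6] [[0.428 0.204 0.121]]
273 270 [84 79 71] [[0.425 0.204 0.127]]
273 278 [16 19 18] [[0.428 0.204 0.126]]
279 270 [85 81 73] [[0.425 0.204 0.131]]
279 278 [4 7 6] [[0.428 0.204 0.131]]
285 270 [85 80 71] [[0.425 0.204 0.136]]
285 278 [ 7  9 12] [[0.428 0.204 0.135]]
291 270 [85 80 71] [[0.426 0.204 0.139]]
291 278 [13  9 11] [[0.428 0.204 0.139]]
297 270 [93 86 77] [[0.426 0.205 0.145]]
297 278 [22 20 23] [[0.428 0.202 0.139]]
```

Both cameras put the real fingertips at about z = 0.106, while the reported TCP is at 0.064. So the fingers end about 42 mm short of the reported TCP and were passing above the handle. I'll work to the measured tip.

{"api": "step_arm", "payload": {"moves": [[120,[0,-0.2,0],0],[120,[0,0,0],0],[120,[0,0,0],0],[120,[0,0,2],0],[120,[0,0,2.2],0]]}}

```text
t: 6.5
tcp_pos: [0.4285, 0.1948, 0.0213]
orientation: [3.137, -0.002, 1.598]
wrist_force: [0.4, 1.3, -0.6]
grip_width: 0.53
finger_force: 0.0
```

{"api": "step_arm", "payload": {"moves": [[255,[0,0,0],0],[255,[0,0,0],0],[255,[0,0,0],0],[255,[0,0,0],0],[255,[0,0,0],0]]}}

```text
t: 6.92
tcp_pos: [0.4287, 0.194, 0.0203]
orientation: [3.139, 0.0, 1.598]
wrist_force: [7.4, -1.7, -16.2]
grip_width: 0.238
finger_force: 59.0
```

{"api": "step_arm", "payload": {"moves": [[255,[-0.32,0.63,0],0],[255,[-0.22,0.67,0],0],[255,[-0.11,0.7,0],0],[255,[-0.01,0.71,0],0],[255,[0.11,0.69,0],0]]}}

```text
t: 7.33
tcp_pos: [0.4467, 0.1831, 0.0198]
orientation: [-3.112, 0.013, 1.603]
wrist_force: [-29.1, -21.1, 22.6]
grip_width: 0.24
finger_force: 63.2
```

Run:
```python
from h import *
im,d=read_camera("top"); c=camera_params("top")
P=pts("top",np.ones(d.shape,bool),d,c)
k=(P[:,0]>.46)&(P[:,0]<.75)&(P[:,1]<.33)&(P[:,1]>.05)&(P[:,2]>.02)
Q=P[k]
for x in np.arange(.46,.74,.02):
    q=Q[(Q[:,0]>=x)&(Q[:,0]<x+.02)]
    print(round(x,2),[ (round(y,2),round(q[(q[:,1]>=y)&(q[:,1]<y+.03)][:,2].max(),2)) for y in np.arange(.06,.33,.03) if ((q[:,1]>=y)&(q[:,1]<y+.03)).sum()>2])
```

```text
0.46 [(np.float64(0.09), np.float64(0.26)), (np.float64(0.12), np.float64(0.45)), (np.float64(0.15), np.float64(0.44)), (np.float64(0.18), np.float64(0.42)), (np.float64(0.21), np.float64(0.42)), (np.float64(0.24), np.float64(0.42)), (np.float64(0.3), np.float64(0.07))]
0.48 [(np.float64(0.06), np.float64(0.27)), (np.float64(0.09), np.float64(0.28)), (np.float64(0.12), np.float64(0.43)), (np.float64(0.15), np.float64(0.43)), (np.float64(0.18), np.float64(0.41)), (np.float64(0.21), np.float64(0.4)), (np.float64(0.3), np.float64(0.07))]
0.5 [(np.float64(0.06), np.float64(0.28)), (np.float64(0.09), np.float64(0.27)), (np.float64(0.12), np.float64(0.41)), (np.float64(0.15), np.float64(0.41)), (np.float64(0.3), np.float64(0.07))]
0.52 [(np.float64(0.06), np.float64(0.28)), (np.float64(0.09), np.float64(0.26)), (np.float64(0.12), np.float64(0.25)), (np.float64(0.3), np.float64(0.06))]
0.54 [(np.float64(0.06), np.float64(0.25)), (np.float64(0.09), np.float64(0.24)), (np.float64(0.12), np.float64(0.23)), (np.float64(0.3), np.float64(0.06))]
0.56 [(np.float64(0.06), np.float64(0.23)), (np.flo
[... 443 characters left out ...]
), np.float64(0.17)), (np.float64(0.12), np.float64(0.22)), (np.float64(0.15), np.float64(0.22)), (np.float64(0.18), np.float64(0.22)), (np.float64(0.21), np.float64(0.17))]
0.64 [(np.float64(0.09), np.float64(0.05)), (np.float64(0.12), np.float64(0.22)), (np.float64(0.15), np.float64(0.22)), (np.float64(0.18), np.float64(0.17)), (np.float64(0.21), np.float64(0.17))]
0.66 [(np.float64(0.09), np.float64(0.06)), (np.float64(0.12), np.float64(0.17)), (np.float64(0.15), np.float64(0.17)), (np.float64(0.18), np.float64(0.17)), (np.float64(0.21), np.float64(0.17))]
0.68 [(np.float64(0.12), np.float64(0.17)), (np.float64(0.15), np.float64(0.17)), (np.float64(0.18), np.float64(0.17))]
0.7 []
0.72 []
```

Forces are rising because the clamped handle cannot turn in the pads. I'll loosen the fingers to a cage and push with the pad.

{"api": "step_arm", "payload": {"moves": [[170,[0,0,0],0],[170,[0,0,0],0]]}}

```text
t: 7.55
tcp_pos: [0.4559, 0.1869, 0.0202]
orientation: [-3.131, 0.005, 1.598]
wrist_force: [-5.6, -4.7, -1.0]
grip_width: 0.336
finger_force: 3.3
```

{"api": "step_arm", "payload": {"moves": [[170,[0.22,0.67,0],0],[170,[0.32,0.62,0],0],[170,[0.41,0.56,0],0],[170,[0.3,0.3,0],0],[170,[0,0,0],0]]}}

```text
t: 7.97
tcp_pos: [0.4869, 0.2052, 0.0223]
orientation: [3.133, -0.004, 1.598]
wrist_force: [4.8, 4.6, -1.2]
grip_width: 0.333
finger_force: 2.6
```

```bash
python3 w.py; python3 lev.py
```

```text
7.9667 [0.48694728 0.2051856  0.02225285] [ 3.13254939 -0.00411061  1.59756249] 0.33258620079727347 [3.76510904e-01 4.11184393e-01 1.90876221e+00 1.05154463e-03
 8.11742011e-01 3.49043396e-01]
2847 [0.48880056 0.21332154 0.09545355] [0.47813504 0.20128258 0.09001701] [0.4997009 0.2220747 0.0988387]
367 [0.41600055 0.21480758 0.05629401] [0.41059483 0.20984598 0.05096969] [0.42182683 0.21999729 0.05823671]
8.0667 [0.4869287  0.20519929 0.02226065] [ 3.13215314 -0.00434602  1.59754033] [ 5.57868479  4.05014142 -1.00474828]
{'box': [241.1, 182.9, 30.6, 21.9], 'p': 0.63}
{'box': [208.4, 159.9, 74.6, 55.2], 'p': 0.45}
87
[0.48634731 0.20316158 0.08628148] [0.41655831 0.21147476 0.05538359]
```

The lever is snapped open: handle at (0.489,0.212), stop tip now pointing forward. Lifting off and going to the panel's rear.

{"api": "step_arm", "payload": {"moves": [[130,[0,0,0],0],[130,[0,0,0],0],[130,[0,0,-2.5],0],[130,[0,0,-3.5],0],[130,[0,0,-4],0]]}}

```text
t: 8.58
tcp_pos: [0.4804, 0.202, 0.1202]
orientation: [-3.137, 0.002, 1.598]
wrist_force: [1.6, -0.4, -0.1]
grip_width: 0.49
finger_force: 0.0
```

{"api": "step_arm", "payload": {"moves": [[255,[3.2,1.6,0],-7.1],[255,[0,0,0],-7.1],[255,[0,0,0],-7.1],[255,[0,0,0],-7.1],[255,[0,0,0],0]]}}

```text
t: 9.0
tcp_pos: [0.497, 0.2351, 0.1206]
orientation: [-3.141, -0.0, 2.096]
wrist_force: [0.5, -0.6, -0.1]
grip_width: 0.003
finger_force: 0.0
```

```bash
python3 w.py; python3 lev.py
python3 - <<'E'
from h import *
e=np.array([.864,.504])
print("to start",tool_move(list(np.array([.4882,.3204])+e*(.065+.02)-state()["tcp_pos"][:2])+[0]))
c=camera_params("wrist"); im,d=read_camera("wrist")
for v in range(236,266,2):
    m=np.zeros(d.shape,bool); m[v,271]=1
    p=pts("wrist",m,d,c); print(v,p.round(3))
E
```

```text
9.0 [0.49697379 0.23506963 0.12061804] [-3.14101974e+00 -8.20140244e-05  2.09562673e+00] 0.0033065013185190097 [ 4.20882938e-01  3.35656216e-01  1.73040166e+00  2.51391414e-05
  1.07611311e+00 -1.03959432e-01]
855 [0.48841481 0.21366255 0.09542947] [0.47854378 0.20187993 0.09010695] [0.49884812 0.22308996 0.09812422]
161 [0.41597129 0.21414309 0.0562626 ] [0.41122954 0.2087672  0.0502146 ] [0.42131325 0.21949969 0.05802793]
panel ((488.22113037109375, 320.69061279296875), (130.637451171875, 83.96739196777344), 29.979759216308594)
9.1 [0.4970887  0.2349657  0.12053735] [-3.14121721e+00 -8.51197286e-05  2.09018561e+00] [ 0.49656526  0.66490342 -0.66877206]
{'box': [237.9, 181.9, 35.1, 25.8], 'p': 0.49}
{'box': [207.5, 160.5, 76.1, 51.1], 'p': 0.37}
81
[0.48644232 0.20396342 0.0851304 ] [0.41740757 0.21024391 0.05587416]
to start [ 7.93 11.97 -0.  ]
236 [[0.511 0.196 0.001]]
238 [[0.512 0.194 0.   ]]
240 [[0.512 0.193 0.001]]
242 [[0.514 0.191 0.001]]
244 [[0.514 0.189 0.002]]
246 [[0.515 0.187 0.001]]
248 [[0.516 0.186 0.001]]
250 [[0.517 0.184 0.001]]
252 [[0.518 0.182 0.001]]
254 [[0.489 0.242 0.166]]
256 [[0.489 0.242 0.168]]
258 [[0.489 0.242 0.17 ]]
260 [[0.489 0.242 0.172]]
262 [[0.489 0.242 0.174]]
264 [[0.489 0.242 0.176]]
```

{"api": "step_arm", "payload": {"moves": [[255,[2,3,0],0],[255,[2,3,0],0],[255,[2,3,0],0],[255,[1.9,3,0],0],[255,[0,0,0],0]]}}

```text
t: 9.67
tcp_pos: [0.5645, 0.369, 0.1197]
orientation: [3.137, -0.002, 2.095]
wrist_force: [0.2, 0.9, -0.2]
grip_width: 0.0
finger_force: 0.0
```

{"api": "step_arm", "payload": {"moves": [[255,[0,0,3.5],0],[255,[0,0,3.5],0],[255,[0,0,3],0],[255,[0,0,1],0],[255,[0,0,0],0]]}}

```text
t: 10.08
tcp_pos: [0.5603, 0.3621, 0.0081]
orientation: [-3.136, 0.0, 2.092]
wrist_force: [-0.3, 0.8, 1.1]
grip_width: -0.004
finger_force: 0.0
```

Run:
```python
from h import *
s=state(); print(s["t"],s["tcp_pos"],s["orientation"],s["wrist_force"])
im,d=read_camera("wrist"); a=im[:,:,::-1]
im2,_=read_camera("side"); b=cv2.resize(im2[150:220,210:280,::-1],(420,420),interpolation=2)
cv2.imwrite("pics/w4.png",cv2.resize(np.hstack([a[:,100:460],b]),(780,420)))
e=np.array([.8654,.501]); P=s["tcp_pos"][:2]-np.array([.4882,.3206]); print("gap along",P@e-.065,"lat",P@[-.501,.8654])
```

```text
10.0833 [0.56026448 0.36210459 0.00813335] [-3.13620561e+00  1.76926252e-04  2.09226400e+00] [-0.29896837  0.84927343  1.11213234]
gap along 0.01815840709259714 lat -0.000186230622019376
```

View pics/w4.png

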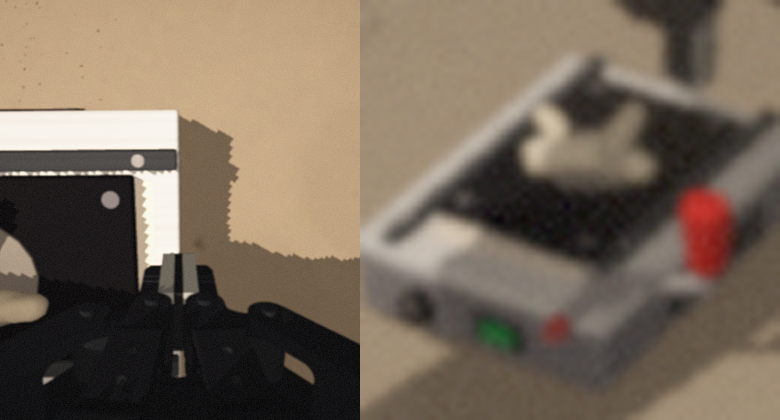

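The left half shows the fingertips at (178,260) just behind the panel's rear edge (x≈138), with the coral at (20,270). Next I check the linkage's clearance from the coral.

Run:
```python
from h import *
s=state(); c=camera_params("wrist"); im,d=read_camera("wrist")
P=pts("wrist",np.ones(d.shape,bool),d,c); M=R.from_euler("xyz",s["orientation"]).as_matrix()
T=(P-s["tcp_pos"])@M
g=(T[:,2]<-.03)&(abs(T[:,1])<.1)&(T[:,0]<.03)&(T[:,0]>-.06); T=T[g]
for a in range(0,80,8):
    q=T[(T[:,1]<=-a/1000)&(T[:,1]>-(a+8)/1000)]
    # drop stage/coral (low)
    z=s["tcp_pos"][2]-q[:,2]; z=z[z>.056]
    print(a, "lowest z:", np.sort(z)[:400:80].round(3) if len(z) else "", len(z))
m=silhouettes("coral","wrist"); 
for q in m[:1]:
    C=(pts("wrist",q["pixels"],d,c)-s["tcp_pos"])@M; print(q["p"],"coral tool y max",np.percentile(C[:,1],[1,99,100]),"x",C[:,0].min(),C[:,0].max())
```

```text
0 lowest z: [0.056 0.061 0.065 0.069 0.073] 5110
8 lowest z: [0.057 0.064 0.068 0.072 0.076] 5002
16 lowest z: [0.093 0.096 0.099 0.101 0.103] 2145
24 lowest z: [0.096 0.1   0.102 0.103 0.105] 2792
32 lowest z: [0.099 0.104 0.105 0.106 0.107] 4760
40 lowest z: [0.109 0.114 0.116 0.117 0.119] 3733
48 lowest z: [0.056 0.069 0.122 0.124 0.126] 2158
56 lowest z: [0.056 0.068 0.07  0.071 0.071] 724
64 lowest z: [0.056 0.057 0.065 0.068 0.069] 709
72 lowest z: [0.056 0.056 0.064 0.066 0.067] 1091
0.81 coral tool y max [-0.1043099  -0.0557129  -0.04861448] x -0.043980823589856506 0.036256292389690144
```

{"api": "step_arm", "payload": {"moves": [[255,[0,0,0.35],0],[255,[0,-0.8,0],0],[255,[0,-0.8,0],0],[255,[0,-0.8,0],0],[255,[0,-0.8,0],0]]}}

```text
t: 10.7
tcp_pos: [0.5335, 0.3471, 0.0074]
orientation: [3.141, -0.0, 2.093]
wrist_force: [1.0, 0.2, -0.2]
grip_width: -0.0
finger_force: 0.6
```

{"api": "step_arm", "payload": {"moves": [[255,[0,-0.8,0],0],[255,[0,-0.8,0],0],[255,[0,-0.8,0],0],[255,[0,-0.5,0],0],[255,[0,0,0],0]]}}

```text
t: 11.12
tcp_pos: [0.5076, 0.3322, 0.0071]
orientation: [-3.14, -0.0, 2.093]
wrist_force: [-0.1, 0.2, 0.7]
grip_width: 0.0
finger_force: 0.0
```

```bash
cat > pan.py <<'E'
from h import *
s=state(); print(s["t"],s["tcp_pos"],s["orientation"],s["wrist_force"])
C=np.array([.4834,.3167]); e=np.array([.8645,.5025]); n=np.array([-.5025,.8645])
for cam_ in("side","top","wrist"):
    c=camera_params(cam_); im,d=read_camera(cam_)
    for q in silhouettes("panel",cam_)[:1]:
        P=pts(cam_,q["pixels"],d,c); P=P[abs(P[:,2]-.053)<.006]; X=(P[:,:2]-C)@e; Y=(P[:,:2]-C)@n
        r=cv2.minAreaRect(P[:,:2].astype(np.float32)*1000)
        print(cam_,round(q["p"],2),len(P),"x ends",np.percentile(X,[.5,99.5]).round(4),"front rel edge",np.percentile(X,.5).round(4)+.09,"y",np.percentile(Y,[1,99]).round(4),r, np.median(P[:,2]))
E
python3 pan.py
```

```text
11.1167 [0.50763828 0.33215923 0.00712939] [-3.14009161e+00 -1.91301502e-05  2.09337059e+00] [-0.05902291  0.20636731  0.6985291 ]
wrist 0.88 29003 x ends [-0.0918  0.0208] front rel edge -0.00180000000000001 y [-0.0352  0.044 ] ((449.6104736328125, 300.3172302246094), (117.2313232421875, 85.82886505126953), 29.79754066467285) 0.053818193978845574
```

{"api": "step_arm", "payload": {"moves": [[255,[0,0,0.15],0],[255,[0,-0.7,0],0],[255,[0,-0.7,0],0],[255,[0,-0.6,0],0],[255,[0,-0.3,0],0]]}}

```text
t: 11.83
tcp_pos: [0.4907, 0.3225, 0.0068]
orientation: [3.136, -0.0, 2.093]
wrist_force: [2.4, 1.5, 4.8]
grip_width: 0.001
finger_force: 3.5
```

{"api": "step_arm", "payload": {"moves": [[255,[0,0,0],0],[255,[0,1.5,0],0],[255,[0,2.0,-1],0],[255,[0,0,-4],0],[255,[0,0,-4],0]]}}

```text
t: 12.25
tcp_pos: [0.5176, 0.3378, 0.0936]
orientation: [-3.134, 0.0, 2.093]
wrist_force: [1.0, -0.4, -0.2]
grip_width: -0.0
finger_force: 0.0
```

{"api": "step_arm", "payload": {"moves": [[255,[0,2,-3],0],[255,[0,4,0],0],[255,[0,2,0],0],[255,[0,0,0],0],[255,[0,0,0],0]]}}

```text
t: 12.67
tcp_pos: [0.5881, 0.3783, 0.1238]
orientation: [-3.138, 0.0, 2.093]
wrist_force: [0.5, 0.5, 0.1]
grip_width: 0.0
finger_force: 0.0
```

```bash
python3 pan.py
python3 - <<'E'
from h import *
c=camera_params("side"); im,d=read_camera("side"); b=cv2.resize(im[150:230,190:290,::-1],(750,600),interpolation=2); cv2.imwrite("pics/s5.png",b)
for q in silhouettes("stage","side")[:2]: print(q["p"],q["box"])
im,d=read_camera("top"); c=camera_params("top")
P=pts("top",np.ones(d.shape,bool),d,c); C=np.array([.4834,.3167]); e=np.array([.8645,.5025]); n=np.array([-.5025,.8645])
X=(P[:,:2]-C)@e; Y=(P[:,:2]-C)@n
k=(abs(Y)<.035)&(X<0)&(X>-.2)&(P[:,2]>.045); print("top: foremost raised (panel)",np.percentile(X[k],[.3,1,2]))
k=(abs(abs(Y)-.058)<.006)&(X<0)&(X>-.2)&(P[:,2]>.036)&(P[:,2]<.05);k&=Y>0; print("stage front side strips",np.percentile(X[k],[0.5,2,4]),k.sum())
E
```

```text
12.6667 [0.58805528 0.37834487 0.12384684] [-3.13786281e+00  5.21392698e-05  2.09314983e+00] [0.47918444 0.53241295 0.11240945]
side 0.87 739 x ends [-0.1218  0.0091] front rel edge -0.03180000000000001 y [-0.0408  0.0427] ((436.2613220214844, 291.179931640625), (140.16961669921875, 91.59025573730469), 33.07111358642578) 0.05445326208040813
0.96 [208.6, 158.3, 75.0, 54.0]
top: foremost raised (panel) [-0.19950362 -0.1985674  -0.19717884]Traceback (most recent call last):
  File "pan.py", line 9, in <module>
    print(cam_,round(q["p"],2),len(P),"x ends",np.percentile(X,[.5,99.5]).round(4),"front rel edge",np.percentile(X,.5).round(4)+.09,"y",np.percentile(Y,[1,99]).round(4),r, np.median(P[:,2]))
                                               ~~~~~~~~~~~~~^^^^^^^^^^^^^
    return _quantile_unchecked(
        a, q, axis, out, overwrite_input, method, keepdims, weights)
    return _ureduce(a,
                    func=_quantile_ureduce_func,
    ...<5 lines>...
                    overwrite_input=overwrite_input,
                    method=method)
    r = func(a, **kwargs)
    result = _quantile(arr,
                       quantiles=q,
    ...<2 lines>...
                       out=out,
                       weights=wgt)
    slices_having_nans = np.isnan(arr[-1, ...])
                                  ~~~^^^^^^^^^
IndexError: index -1 is out of bounds for axis 0 with size 0
Traceback (most recent call last):
IndexError: index -1 is out of bounds for axis 0 with size 0
```

View pics/s5.png

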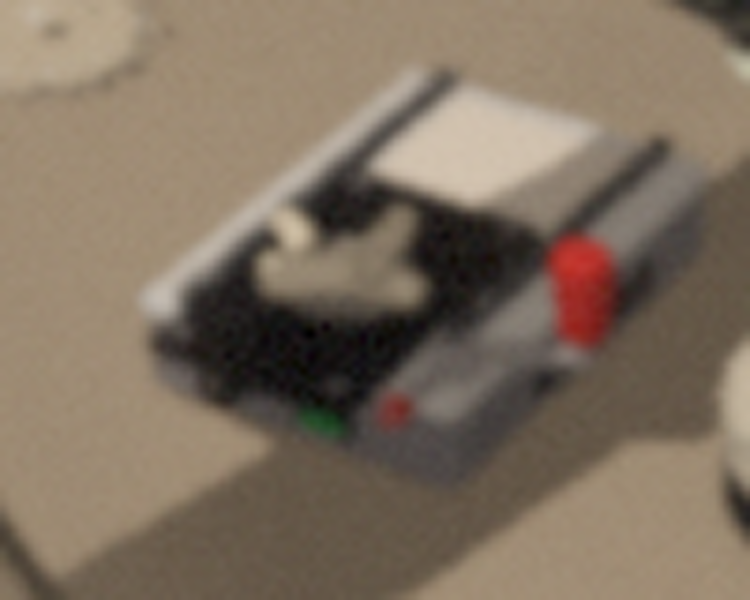

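The panel overhangs the front edge, lying flat, with the lever open. I need a finer overhang figure, so I measure the free deck behind the panel (overhang = free deck − 50 mm).

```bash
cat > gap.py <<'E'
from h import *
C=np.array([.4834,.3167]); e=np.array([.8645,.5025]); n=np.array([-.5025,.8645])
for w in("wrist","side"):
    c=camera_params(w); im,d=read_camera(w); P=pts(w,np.ones(d.shape,bool),d,c)
    X=(P[:,:2]-C)@e; Y=(P[:,:2]-C)@n; g=im.reshape(-1,3)[(d>0).ravel()].mean(1)
    for lo,hi in((.024,.036),(-.036,-.024),(.053,.065)):
        k=(Y>lo)&(Y<hi)&(P[:,2]>.03)&(P[:,2]<.07)&(abs(X)<.2)
        if k.sum()<20: print(w,lo,k.sum()); continue
        b=np.arange(-.14,.11,.004); print(w,lo,"Xrange",np.percentile(X[k],[0.5,99.5]).round(4))
        if lo<.05:
            print([(int(round(x*1000)),int(np.median(g[k&(X>=x)&(X<x+.004)])),int(1000*np.median(P[k&(X>=x)&(X<x+.004),2]))) for x in b if -.02<x<.03 and (k&(X>=x)&(X<x+.004)).any()])
E
python3 gap.py
```

```text
wrist 0.024 Xrange [-0.078   0.0892]
[(-20, 25, 53), (-16, 25, 53), (-12, 25, 53), (-8, 25, 53), (-4, 27, 53), (0, 30, 54), (4, 27, 54), (8, 24, 52), (12, 177, 45), (16, 230, 46), (20, 230, 46), (24, 230, 46), (28, 230, 45)]
wrist -0.036 Xrange [-0.0839  0.0893]
[(-20, 11, 54), (-16, 12, 53), (-12, 11, 53), (-8, 11, 53), (-4, 16, 53), (0, 50, 53), (4, 13, 53), (8, 15, 52), (12, 144, 46), (16, 143, 46), (20, 143, 46), (24, 143, 46), (28, 144, 46)]
wrist 0.053 Xrange [-0.0775  0.0891]
side 0.024 Xrange [-0.1221  0.0839]
[(-20, 32, 54), (-16, 33, 56), (-12, 26, 55), (-8, 43, 54), (-4, 54, 53), (0, 71, 54), (4, 112, 55), (8, 110, 51), (16, 170, 48), (20, 159, 44), (24, 186, 46), (28, 190, 45)]
side -0.036 Xrange [-0.1222  0.0845]
[(-20, 27, 54), (-16, 28, 53), (-12, 28, 54), (-8, 24, 53), (-4, 42, 53), (0, 54, 55), (4, 74, 54), (8, 72, 52), (16, 115, 49), (20, 119, 47), (24, 120, 48), (28, 122, 47)]
side 0.053 Xrange [-0.0939  0.0833]
```

Free deck is 78 mm, so the overhang is only about 28 mm: at the end the tip rode up on the panel, being slightly too high. I'll push again about 15 mm further with the tip lower.

{"api": "step_arm", "payload": {"moves": [[255,[-0.1,-3,0],0],[255,[0,-3,0],0],[255,[0,-3,0],0],[255,[0,0,0],0],[255,[0,0,3.5],0]]}}

```text
t: 13.53
tcp_pos: [0.5144, 0.3352, 0.0973]
orientation: [3.127, -0.001, 2.093]
wrist_force: [2.0, 1.4, 0.4]
grip_width: 0.002
finger_force: 0.0
```

{"api": "step_arm", "payload": {"moves": [[255,[0,0,3.5],0],[255,[0,0,3],0],[255,[0,0,1.5],0],[255,[0,0,0.4],0],[255,[0,0,0],0]]}}

```text
t: 13.95
tcp_pos: [0.5108, 0.3328, 0.0061]
orientation: [-3.14, 0.0, 2.093]
wrist_force: [0.1, 1.2, -0.2]
grip_width: 0.001
finger_force: 0.0
```

{"api": "step_arm", "payload": {"moves": [[255,[0,0,0.2],0],[255,[0,0,0.2],0],[255,[0,0,0],0],[255,[0,0,0],0]]}}

```text
t: 14.28
tcp_pos: [0.5121, 0.3336, 0.0052]
orientation: [3.139, -0.0, 2.093]
wrist_force: [-3.6, -2.2, 12.9]
grip_width: 0.002
finger_force: 6.1
```

{"api": "step_arm", "payload": {"moves": [[255,[0,0,-0.2],0],[255,[0,0,0],0]]}}

```text
t: 14.45
tcp_pos: [0.5121, 0.3336, 0.0056]
orientation: [3.139, -0.0, 2.093]
wrist_force: [-0.3, -0.3, 0.3]
grip_width: -0.0
finger_force: 0.0
```

```bash
python3 gap.py | head -4
python3 - <<'E'
from h import *
s=state(); print(s["tcp_pos"],s["wrist_force"])
im,d=read_camera("wrist"); cv2.imwrite("pics/w6.png",cv2.resize(im[150:350,140:380,::-1],(720,600),interpolation=2))
E
```

```text
wrist 0.024 Xrange [-0.0757  0.088 ]
[(-20, 23, 53), (-16, 23, 53), (-12, 23, 53), (-8, 23, 53), (-4, 24, 53), (0, 27, 53), (4, 24, 53), (8, 24, 52), (12, 163, 45), (16, 233, 45), (20, 233, 45), (24, 233, 45), (28, 233, 45)]
wrist -0.036 Xrange [-0.089  -0.0157]
[(-20, 12, 53), (-16, 11, 54)]
[0.51201044 0.33354756 0.00527281] [-0.63878274  0.38758655  4.7481239 ]
```

View pics/w6.png

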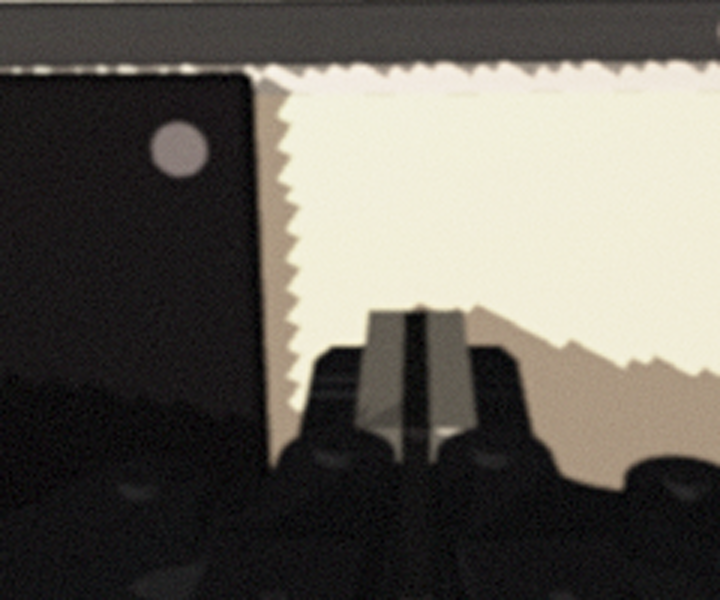

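Tips at (420,310) stand on the deck, with the panel's rear edge at x≈260 and a clear gap between. Pushing 26 mm.

{"api": "step_arm", "payload": {"moves": [[255,[0,0,-0.1],0],[255,[0,-0.7,0],0],[255,[0,-0.7,0],0],[255,[0,-0.6,0],0],[255,[0,-0.6,0],0]]}}

```text
t: 15.02
tcp_pos: [0.4879, 0.3196, 0.0053]
orientation: [-3.141, -0.0, 2.093]
wrist_force: [0.6, 1.3, -0.3]
grip_width: -0.002
finger_force: 0.5
```

{"api": "step_arm", "payload": {"moves": [[255,[0,0,0],0],[255,[0,0,0],0]]}}

```text
t: 15.18
tcp_pos: [0.4878, 0.3196, 0.0054]
orientation: [-3.14, -0.0, 2.093]
wrist_force: [0.9, -0.7, -0.1]
grip_width: -0.0
finger_force: 0.0
```

```bash
python3 gap.py
```

```text
wrist 0.024 Xrange [-0.1036  0.0877]
[(-20, 25, 53), (-16, 23, 53), (-12, 23, 53), (-8, 149, 45), (-4, 227, 45), (0, 227, 45), (4, 227, 45), (8, 227, 45), (12, 227, 45), (16, 227, 45), (20, 226, 45), (24, 226, 45), (28, 226, 45)]
wrist -0.036 Xrange [-0.118  0.089]
[]
wrist 0.053 Xrange [-0.0892  0.0877]
side 0.024 Xrange [-0.1414  0.0876]
[(-20, 75, 55), (-16, 94, 54), (-12, 120, 53), (-8, 134, 52), (-4, 156, 48), (0, 176, 48), (4, 188, 45), (8, 192, 48), (12, 171, 47), (16, 191, 45), (20, 188, 45), (24, 164, 45)]
side -0.036 Xrange [-0.1412  0.0845]
[(-20, 35, 52), (-16, 52, 53), (-12, 81, 52), (-8, 100, 51), (-4, 106, 47), (0, 116, 46), (4, 124, 46), (8, 126, 46), (12, 126, 45), (16, 127, 48), (20, 127, 45), (24, 126, 46), (28, 125, 45)]
side 0.053 Xrange [-0.0941  0.0356]
```

{"api": "step_arm", "payload": {"moves": [[255,[0,1,0],0],[255,[0,2,0],0],[255,[0,0,-3],0],[255,[0,0,-4],0],[255,[0,0,-4],0]]}}

```text
t: 15.7
tcp_pos: [0.5148, 0.3351, 0.1154]
orientation: [-3.139, 0.0, 2.093]
wrist_force: [1.5, 0.5, 0.0]
grip_width: 0.001
finger_force: 0.0
```

{"api": "step_arm", "payload": {"moves": [[255,[0,3,0],0],[255,[0,3,0],0],[255,[0,0,0],0],[255,[0,0,0],0]]}}

```text
t: 16.03
tcp_pos: [0.5678, 0.3655, 0.1147]
orientation: [-3.141, -0.0, 2.093]
wrist_force: [0.1, -0.5, -0.5]
grip_width: -0.003
finger_force: 0.0
```

```bash
python3 gap.py; python3 lev.py
python3 - <<'E'
from h import *
im,d=read_camera("side"); cv2.imwrite("pics/s7.png",cv2.resize(im[110:350,140:360,::-1],(550,600),interpolation=2))
im,d=read_camera("top"); c=camera_params("top")
for o in("sand_dish","timer","panel"):
    for q in silhouettes(o,"top")[:1]:
        P=pts("top",q["pixels"],d,c); print(o,np.median(P,0).round(3)); 
        if o=="panel":
            k=abs(P[:,2]-.053)<.006; print(cv2.minAreaRect(P[k,:2].astype(np.float32)*1000))
E
```

```text
wrist 0.024 Xrange [-0.0932  0.0886]
[(-20, 29, 54), (-16, 26, 53), (-12, 23, 52), (-8, 170, 45), (-4, 226, 45), (0, 226, 45), (4, 227, 46), (8, 227, 45), (12, 227, 45), (16, 227, 46), (20, 227, 45), (24, 227, 45), (28, 227, 45)]
wrist -0.036 Xrange [-0.1025  0.0885]
[(-20, 45, 54), (-16, 12, 53), (-12, 16, 51), (-8, 139, 46), (-4, 139, 46), (0, 139, 45), (4, 140, 45), (8, 139, 45), (12, 140, 45), (16, 140, 45), (20, 139, 45), (24, 140, 45), (28, 140, 45)]
wrist 0.053 Xrange [-0.0892  0.0883]
side 0.024 Xrange [-0.1401  0.0842]
[(-20, 54, 55), (-16, 76, 53), (-12, 122, 54), (-8, 128, 50), (-4, 154, 49), (0, 172, 47), (4, 186, 46), (8, 192, 45), (12, 191, 45), (16, 193, 46), (20, 192, 47), (24, 192, 47), (28, 192, 47)]
side -0.036 Xrange [-0.1404  0.0879]
[(-20, 45, 55), (-16, 67, 54), (-12, 85, 53), (-8, 87, 48), (-4, 119, 50), (0, 114, 46), (4, 121, 46), (8, 125, 46), (12, 124, 50), (16, 128, 47), (20, 121, 45), (24, 125, 47), (28, 129, 45)]
side 0.053 Xrange [-0.093   0.0842]
16.1333 [0.5660555 0.3646117 0.1145738] [-3.13928323e+00 -1.50010174e-06  2.09328670e+00] [-0.13400534 -0.42017956 -0.04075036]
{'box': [239.1, 180.5, 33.7, 24.4], 'p': 0.47}
96
[0.48580635 0.20478967 0.08684125] [0.5175367  0.27239471 0.05265446]
sand_dish [0.415 0.005 0.003]
timer [ 0.386 -0.144  0.015]
```

View pics/s7.png

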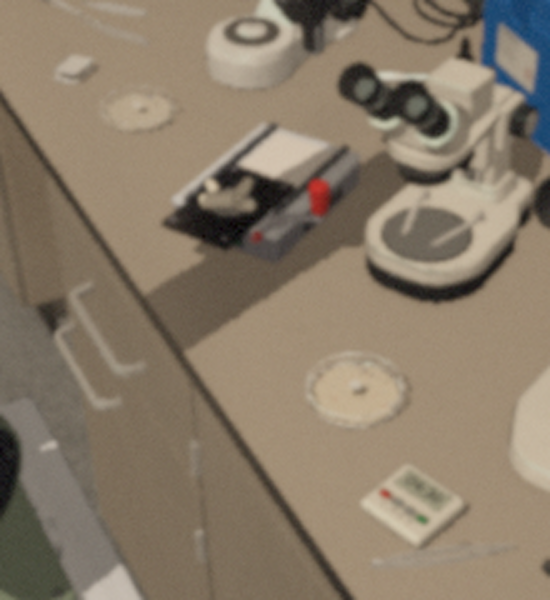

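The side view shows the panel (165–290, 180–245) flat and overhanging by about 47 mm. The lever is open (handle (318,197), tip (257,238)), and the dishes, timer and tweezers are undisturbed. Handing in.

```bash
python3 -c "
from workcell import *
print(job_done())"
```

```text
the job is handed in; nothing more can be done
None
```

I handed the job in at about 16 s: the stop lever is snapped open, the panel lies flat with about 47 mm over the front edge, the arm is clear, and the sand dish and timer measured unmoved; the hand-in returned no verdict. The real fingertips sit about 40 mm short of the reported TCP, which cost two missed tries at the lever before I corrected for it.

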